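# Close the observation chamber and lock its lid with the T-key

### The job

Put the black slotted lid on the open white chamber so that it sits fully down with its slot over the slotted metal bridge inside. Then take the T-key (the one with the flat bar handle) from its stand, pass its foot down through the lid slot and the bridge slot, give it a quarter turn so that its foot lies square across the slot underneath, and let go, leaving it upright with its collar resting on the lid. Leave the round-knobbed plug, the bottle and the aluminium offcut where they are.

Things in the scene. Friction and masses are not known exactly. Their poses are not given: they have to be found in the camera images.
- chamber: Fixed open-topped white box on an orange base. Origin: centre of the base's underside, on the table; x along the long side towards the bridge end, y across, z up. Base 210 x 140 x 12 mm; box outside 180 (x) x 110 (y) mm, walls 5 mm, rim at z = 92 mm. Empty inside but for the slotted bridge.
- chamber_rim (a point): Centre of the chamber's mouth (170 x 100 mm inside), at rim height, 92 mm above the table; axes as the chamber's.
- bridge_slot (a point): Centre of the slot in the bridge's top face (chamber frame x = 58, y = 0, z = 91 mm); axes as the chamber's. The aluminium bridge joins the long walls; it is 30 mm wide (x), 6 mm thick; its through slot is 37 mm long (y) and 14 mm wide (x). Below it is free space down to z = 12 mm.
- lid_grip (a point): Centre of the handle bar on the middle of the loose black lid (135 to 245 g), which starts right way up on the table. Aluminium bar 44 mm long (lid's x), 12 mm thick (y: pinch here), 16 mm high, its centre 28 mm above the lid plate's upper face. x towards the lid's slot, z up. Seated: 33 mm above chamber_rim, lid's x along the chamber's x.
- lid_slot (a point): Centre of the lid's through slot at the plate's upper face, 58 mm along the lid's +x from the handle: 42 mm long (y), 18 mm wide (x). Axes as the lid's. Lid plate 190 (x) x 120 (y) x 5 mm; lips below the plate, 8 mm deep and 164 x 94 mm outside, drop into the chamber's mouth with 3 mm play all round.
- tkey_grip (a point): Point on the axis of the grey T-key (50 to 100 g), in its flat bar handle: 40 mm long (key's y), 12 mm thick (x: pinch here), 40 mm high, from 23 mm below to 17 mm above this point. Collar under the handle: disc 34 mm across, 5 mm thick, underside 28 mm below this point. z up. Half-turned it is the same key. Collar on the seated lid: 34 mm above bridge_slot.
- tkey_foot (a point): Centre of the T-key's foot bar: 31 mm long (key's y, parallel to the handle), 9 mm wide (x), 7 mm high, 48.5 mm below tkey_grip, on a stem 9 mm thick and 17 mm long below the collar. Collar on the seated lid: this point is 14.5 mm below bridge_slot, the foot's top 5 mm under the bridge, free to turn either way. Axes as the key's.
- key_stand: Fixed white block 64 x 64 x 36 mm in which the T-key starts upright, collar on the block's top, foot 24 mm deep in a pocket 39 mm (y) x 16 mm (x): the key lifts straight out. Origin: centre of its underside. The two like stands may be in either place.
- plug_grip (a point): Bystander: grey plug with the same collar but a round knob (26 mm diameter, 40 mm high) and a plain round foot, upright in a second white stand. The point is the centre of the knob.
- bottle_mid (a point): Bystander: small white plastic bottle standing upright, 48 mm diameter, 110 mm tall; the point is half-way up.
- offcut_mid (a point): Bystander: offcut of aluminium profile, 100 x 40 x 40 mm, lying on the table along its x; the point is its centre.
Mind the look-alikes: they are no part of the job. What is shaped like the part that bears tkey_grip but green or pink is not meant.

How it is judged:
By the outcome, as a careful person would: the job done as asked, in the order asked, and still so for the second after the job is handed in, with the robot touching nothing.
It also fails if it takes over 58 s, if anything falls off the work surface, if the arm or the gripper's body presses on something with over 40 N, if the wrist force passes 120 N, or if a joint passes its speed limit or range.

### The arm

A 6-joint arm with a two-finger parallel gripper is mounted at the origin on the work surface. World frame = base frame: x ahead of the robot, y to its left, z up, the work surface at z = 0. Lengths are in m, angles in rad, forces in N, time in s.
With the tool pointing down it reaches from about 0.25 to 0.775 m from the base axis. Payload 4 kg.
Tool frame: the origin (TCP) lies at the very end of the fingers, on their centre line; the grasp point (between the pads) lies 19 mm behind it; z points along the fingers, y is the line along which they close (so a half turn about z gives the same grasp; the last joint's range is limited). The gripper opens to 94 mm and grips with 3 to 60 N. Pads are 16 mm wide; open, the fingers measure 119 mm over their backs; the gripper's body (75 mm by 177 mm) begins 78 mm behind the grasp point.
Start: joints at [-1.341, 0.087, 1.371, -0, 1.684, -0.103], TCP at [0.18, -0.52, 0.206] pointing down, gripper open.
Joint ranges: [-3.1, 3.1], [-0.76, 2.03], [0.27, 2.55], [-1.08, 4.22], [0.17, 2.65], [-2.57, 2.57]. Speed limits (rad/s): [2.79, 2.79, 3.14, 3.14, 3.14, 3.14].

### API

Orientations are given as [roll, pitch, yaw] about the fixed x, y, z axes, in that order (R = Rz(yaw) Ry(pitch) Rx(roll)).
In Python, from bench import robot gives the robot as it stands. The module is installed in compiled form; this text tells all that it offers.
- The arm moves only by the tool move_arm, never from a script. Its argument "deltas" is one flat list of numbers, 7 for each row, row after row: the turn, a rotation vector about the tool's x, y, z in rad, then the shift along the tool's x, y, z in cm, then the closure, from -1 (fully open) to 1 (shut). A call has 1 to 8 rows; each row is the pose to reach, as a shift and turn from the pose commanded when the call began, along the tool's axes at that moment; what a row does not reach only later rows make up. A row lasts 1/10 s, in which the tool goes at most 50 mm and 8.59 degrees, less where a joint would pass 70% of its speed; a pose out of reach is approached as far as the arm can. A call with a gripper value outside its range is refused whole. The fingers move at their own pace and stop on an object; the grip force is fixed at half the most. Time passes only in rows, so rows that repeat a pose let the fingers close. It gives the time, the measured TCP pose, the force, the opening and the grip force at its end, in the units of the state.
- robot.get_obs(): the state, without advancing time (a new reading comes with each control period).
- robot.snapshot(name): name is "side" or "top" or "wrist"; returns a dict with "image" (384x512x3 uint8, red, green, blue), "depth" (384x512 float32, m along the optical axis (not along the pixel's ray), 0 where there is no reading), "fov_y" (degrees; the focal length in pixels is half the picture's height over the tangent of half this angle, whatever the lens; pixels are square), "cx", "cy" (the principal point, pixels), "origin" and "orientation" of the camera in the world; the wrist camera has in their place "T_tool_cam" (4x4, takes a point from camera to tool coordinates, whose origin is the TCP and whose axes are the flange's). Camera axes: x right, y up, looking along -z (the intrinsics and any distortion apply to the point x, -y, -z); pixel columns grow to the right and rows downward; lengths in m; the calibration is good to about 2 mm. A picture is of the moment at which its call begins: read the wrist's pose just before it.
- robot.close_job(): hands the job in; it is judged then, once.
The state is a dict: "time": time; "joint_positions": joint angles; "qvel": joint speeds; "joint_torque": joint torques, N m; "tool_pos": TCP position; "ee_rot": TCP orientation; "wrist_force": force on the tool from outside, world axes, zero at the start; "wrist_torque": the same for the moment, N m; "width": finger opening in m; "finger_force": force on a finger pad.
Only numpy, scipy, OpenCV 4.12 (cv2) and the standard library are available. Lean on these libraries where they do the work, as an engineer would, in place of code of your own. Each camera call takes 0.05 s, during which the arm holds its last target. There are 200 camera calls.

## Working session

There is one attempt and no reset: what is moved stays moved. The work goes in short steps, Python scripts to look and compute and a tool call to move; the robot and the scene stay as the last step left them, time stands still between calls to the robot, and variables do not carry over. Pictures are saved under pics/ and viewed, at most 10 in all, crops included, and the job is handed in when it is done.

Besides the shell and the picture viewer there is one more tool, called after "Emit:" as name(argument=value, ...), one argument or row to a line, values as JSON. move_arm: Moves the arm, as the interface text tells. Its arguments: {"type":"object","properties":{"deltas":{"type":"array","items":{"type":"number"}}},"required":["deltas"]}

```bash
mkdir -p pics; cat > h.py <<'E'
import numpy as np, cv2
from scipy.spatial.transform import Rotation as R
from bench import robot
def snap(n):
    o=robot.get_obs(); s=robot.snapshot(n); im=s["image"]; h,w=im.shape[:2]
    s["f"]=h/2/np.tan(np.radians(s["fov_y"])/2)
    if n=="wrist":
        T=np.eye(4);T[:3,:3]=rot(o["ee_rot"]);T[:3,3]=o["tool_pos"]; s["T"]=T@np.array(s["T_tool_cam"])
    else:
        T=np.eye(4);T[:3,:3]=rot(s["orientation"]);T[:3,3]=s["origin"]; s["T"]=T
    return s
def rot(a):
    a=np.array(a,float)
    return a if a.shape==(3,3) else R.from_euler("xyz",a).as_matrix()
def ray(s,u,v):
    d=np.stack([(np.asarray(u,float)-s["cx"])/s["f"],-(np.asarray(v,float)-s["cy"])/s["f"],-np.ones(np.shape(u))],-1)
    return d@s["T"][:3,:3].T
def onz(s,u,v,z):
    d=ray(s,u,v);o=s["T"][:3,3]
    return o+d*((z-o[2])/d[...,2])[...,None]
def cloud(s):
    v,u=np.mgrid[:s["depth"].shape[0],:s["depth"].shape[1]]
    return s["T"][:3,3]+ray(s,u,v)*s["depth"][...,None]
def save(s,name): cv2.imwrite("pics/"+name,cv2.cvtColor(s["image"],cv2.COLOR_RGB2BGR))
E
python3 - <<'E'
from h import *
import pickle
for n in ["top","side"]:
    s=snap(n);save(s,n+"1.png");pickle.dump(s,open(n+".pkl","wb"))
    print({k:v for k,v in s.items() if k not in("image","depth")})
print(robot.get_obs())
a=cv2.imread("pics/top1.png")
E
```

```text
{'fov_y': 49.9365745872436, 'cx': 256.9062955812531, 'cy': 195.48872518149636, 'origin': array([ 0.47416612, -0.07775791,  1.13961501]), 'orientation': array([ 0.10326813,  0.00874157, -1.56465122]), 'f': np.float64(412.3410337129519), 'T': array([[ 0.00614484,  0.99465934, -0.1030293 ,  0.47416612],
       [-0.99994291,  0.00521124, -0.00932818, -0.07775791],
       [-0.00874145,  0.10308074,  0.99463458,  1.13961501],
       [ 0.        ,  0.        ,  0.        ,  1.        ]])}
{'fov_y': 55.208235834112664, 'cx': 252.50294021629193, 'cy': 193.97055547385222, 'origin': array([0.29751877, 0.68996544, 0.89620221]), 'orientation': array([ 0.78244023,  0.01415441, -2.75102398]), 'f': np.float64(367.19784632369266), 'T': array([[-0.92460008,  0.26077356, -0.27769019,  0.29751877],
       [-0.38067618, -0.65958672,  0.64809799,  0.68996544],
       [-0.01415394,  0.7049415 ,  0.70912421,  0.89620221],
       [ 0.        ,  0.        ,  0.        ,  1.        ]])}
{'time': 0.1, 'joint_positions': array([-1.34109986e+00,  8.78800499e-02,  1.37206198e+00, -3.68235758e-05,
        1.68359332e+00, -1.03112881e-01]), 'qvel': array([-0.00035521, -0.00148544, -0.00513557, -0.00024984, -0.00290267,
        0.00215131]), 'joint_torque': array([ 1.84660661e-03, -3.41251087e+01, -3.03301907e+01,  7.18184514e-02,
        3.04503052e-02, -9.69540497e-05]), 'tool_pos': array([ 0.17955158, -0.51935859,  0.20444266]), 'ee_rot': array([-3.13965651e+00, -1.63558801e-04,  3.32805079e-01]), 'wrist_force': array([ 0.00691395,  0.07653838, -0.37594878]), 'wrist_torque': array([-0.0359832 , -0.04457197,  0.0093462 ]), 'finger_force': 0.0, 'width': 0.09370859437459648}
```

View pics/top1.png

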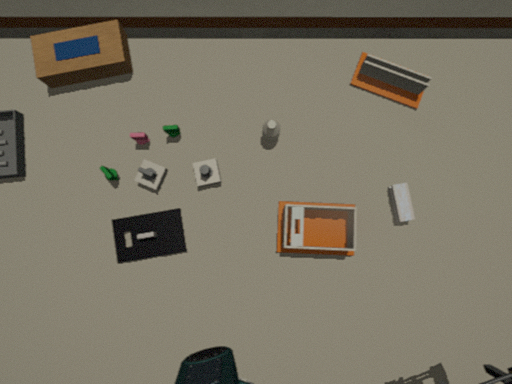

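View pics/side1.png

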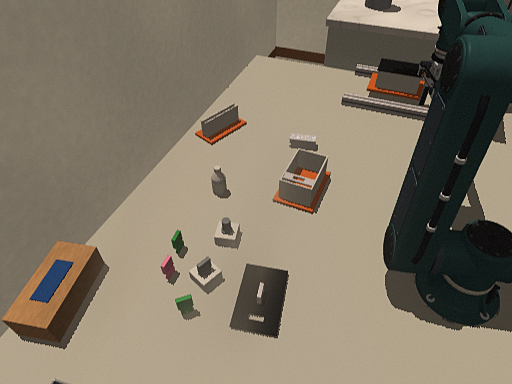

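The top view shows:
- the lid at (149,236), with its slot on the left at (127,240)
- the chamber at (318,229), with the bridge at its left end (297,227)
- two stands: (150,175), whose grey part has a flat bar, and (206,172), whose grey part has a round knob
- green and pink look-alikes at (110,173), (172,130) and (139,136)

The grey flat-bar key at (150,175) fits the description. I'll confirm it in a crop and measure.

```bash
python3 - <<'E'
from h import *
import pickle
s=pickle.load(open("top.pkl","rb"));im=s["image"];P=cloud(s);hsv=cv2.cvtColor(im,cv2.COLOR_RGB2HSV)
c=cv2.resize(im[120:270,95:235],None,fx=4,fy=4,interpolation=cv2.INTER_CUBIC);cv2.imwrite("pics/crop.png",np.clip(c[...,::-1]*1.5,0,255).astype(np.uint8))
def rect(mask,z,box):
    m=np.zeros(mask.shape,np.uint8);x0,y0,x1,y1=box;m[y0:y1,x0:x1]=mask[y0:y1,x0:x1]
    cs,_=cv2.findContours(m,cv2.RETR_EXTERNAL,cv2.CHAIN_APPROX_NONE);c=max(cs,key=cv2.contourArea)[:,0]
    p=onz(s,c[:,0],c[:,1],z)[:,:2];r=cv2.minAreaRect((p*1000).astype(np.float32));return r
print("z table",np.median(P[300:330,280:380,2]))
black=(im.max(2)<45).astype(np.uint8)
black=cv2.morphologyEx(black,cv2.MORPH_CLOSE,np.ones((3,3)))
print("lid",rect(black,.013,(100,200,200,270)))
P2=P[...,2]
# chamber: points at rim height
m=(np.abs(P2-.092)<.008);print("rim",rect(m.astype(np.uint8),.092,(270,190,370,265)))
o=((hsv[...,0]<15)&(hsv[...,1]>150)).astype(np.uint8);print("base",rect(o,.012,(270,190,370,265)))
for nm,b in(("key",(135,155,170,192)),("plug",(190,155,225,192))):
    m=(P2>.06).astype(np.uint8);print(nm,rect(m,.09,b)); m=(P2>.028).astype(np.uint8);print(nm,"stand",rect(m,.036,b), P2[b[1]:b[3],b[0]:b[2]].max())
# lid handle
m=((P2>.03)).astype(np.uint8);print("handle",rect(m,.049,(115,220,185,260)))
print("slot",onz(s,np.array([127.5]),np.array([240.]),.013))
print("bridge",onz(s,np.array([297.]),np.array([227.]),.091))
E
```

```text
z table 0.0012003393814337127
lid ((479.94573974609375, 227.3010711669922), (117.43321228027344, 185.31492614746094), 10.080476760864258)
rim ((503.5304260253906, -226.80349731445312), (180.7012481689453, 110.03143310546875), 87.77774810791016)
base ((492.3592834472656, -253.10504150390625), (115.57100677490234, 77.1411361694336), 87.77242279052734)
key ((642.9969482421875, 219.71340942382812), (44.99776077270508, 11.987319946289062), 68.51094818115234)
key stand ((646.1039428710938, 225.39224243164062), (69.23178100585938, 64.05403137207031), 67.70361328125) 1.1396150138058276
plug ((648.3222045898438, 68.93521118164062), (26.19978141784668, 25.83421516418457), 1.039035439491272)
plug stand ((652.0787963867188, 71.54579162597656), (65.52052307128906, 64.82989501953125), 12.334471702575684) 1.1396150138058276
handle ((480.9490661621094, 226.067626953125), (12.152425765991211, 46.15169143676758), 9.786715507507324)
slot [[0.4671231  0.28457286 0.013     ]]
bridge [[ 0.50302608 -0.17003915  0.091     ]]
```

View pics/crop.png

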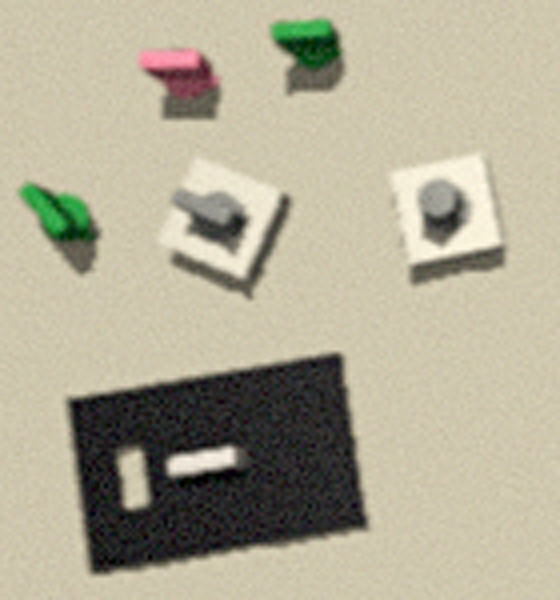

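The crop confirms it: the key is the grey flat bar on the left stand, and the other stand holds the round knob. Next I'll go above the lid.

```bash
cat > plan.py <<'E'
import sys
from h import *
# usage: plan.py x y z yaw_deg [start...]: prints delta from measured pose
x,y,z,a=map(float,sys.argv[1:5]);o=robot.get_obs();R0=rot(o["ee_rot"]);T=rot([np.pi,0,np.radians(a)])
d=R0.T@(np.array([x,y,z])-o["tool_pos"])*100;r=R.from_matrix(R0.T@T).as_rotvec()
print("rot",r.round(3),"cm",d.round(2),"rows",max(np.linalg.norm(d)/5,np.linalg.norm(r)/.15).round(1),"t",o["time"])
E
python3 plan.py .481 .226 .20 100
```

```text
rot [-1.000e-03 -2.000e-03 -1.413e+00] cm [ 52.84 -60.6    0.57] rows 16.1 t 0.1
```

Emit:
move_arm(
  deltas=[0,0,-1.413,52.8,-60.6,0.5,-1,0,0,-1.413,52.8,-60.6,0.5,-1,0,0,-1.413,52.8,-60.6,0.5,-1,0,0,-1.413,52.8,-60.6,0.5,-1,0,0,-1.413,52.8,-60.6,0.5,-1,0,0,-1.413,52.8,-60.6,0.5,-1,0,0,-1.413,52.8,-60.6,0.5,-1,0,0,-1.413,52.8,-60.6,0.5,-1],
)

```text
time: 0.9
tool_pos: [0.3295, -0.147, 0.2027]
ee_rot: [3.141, 0.0, 1.538]
wrist_force: [0.5, -0.7, 0.5]
width: 0.0939
finger_force: 0.0
```

```bash
python3 plan.py .481 .226 .20 100
```

```text
rot [ 0.     0.    -0.207] cm [37.77 13.92  0.27] rows 8.1 t 0.9
```

Emit:
move_arm(
  deltas=[0,0,-0.207,37.7,13.9,0.2,-1,0,0,-0.207,37.7,13.9,0.2,-1,0,0,-0.207,37.7,13.9,0.2,-1,0,0,-0.207,37.7,13.9,0.2,-1,0,0,-0.207,37.7,13.9,0.2,-1,0,0,-0.207,37.7,13.9,0.2,-1,0,0,-0.207,37.7,13.9,0.2,-1,0,0,-0.207,37.7,13.9,0.2,-1],
)

```text
time: 1.7
tool_pos: [0.4821, 0.223, 0.2004]
ee_rot: [-3.141, 0.001, 1.74]
wrist_force: [0.4, -0.4, 1.2]
width: 0.094
finger_force: 0.0
```

```bash
python3 - <<'E'
from h import *
import pickle
s=snap("wrist");save(s,"w1.png");pickle.dump(s,open("w1.pkl","wb"));print(s["f"],s["cx"],s["cy"],s["T_tool_cam"],robot.get_obs()["tool_pos"])
E
python3 plan.py .481 .226 .20 100
```

```text
321.1647389657181 256.79002316274386 194.6738945053819 [[ 8.13548328e-05  9.69346751e-01  2.45696704e-01  7.06153171e-02]
 [ 9.99999768e-01  8.71224328e-05 -6.74842839e-04  4.67333966e-04]
 [-6.75562408e-04  2.45696702e-01 -9.69346519e-01 -1.78932499e-01]
 [ 0.00000000e+00  0.00000000e+00  0.00000000e+00  1.00000000e+00]] [0.48374579 0.22939796 0.19847547]
rot [-0.001 -0.005  0.   ] cm [-0.29 -0.33 -0.15] rows 0.1 t 1.75
```

View pics/w1.png

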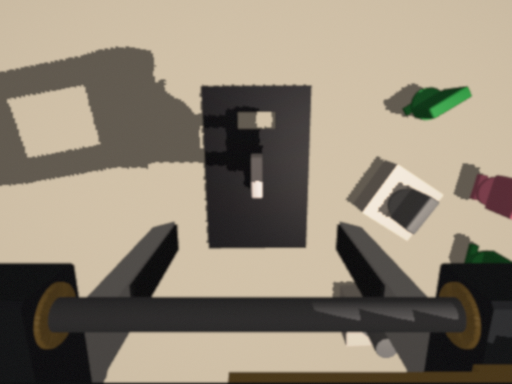

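The wrist view shows the lid plate spanning about (202..311, 85..247), with the slot at (255,119) and the handle at (257,175). The lid is nearly aligned. I'll measure it precisely now that the arm has settled.

```bash
cat > lid.py <<'E'
from h import *
s=snap("wrist");im=s["image"];P=cloud(s);print(robot.get_obs()["tool_pos"],robot.get_obs()["ee_rot"])
def rect(m,z,off=0):
    cs,_=cv2.findContours(m,cv2.RETR_EXTERNAL,cv2.CHAIN_APPROX_NONE);c=max(cs,key=cv2.contourArea)[:,0]
    return cv2.minAreaRect((onz(s,c[:,0],c[:,1],z)[:,:2]*1000).astype(np.float32))
b=np.zeros(im.shape[:2],np.uint8);b[60:262,195:325]=255
m=((im.max(2)<60)*b).astype(np.uint8);m=cv2.morphologyEx(m,cv2.MORPH_OPEN,np.ones((7,7)));print("plate",rect(m,.013))
h=((P[...,2]>.035)&(s["depth"]>0)).astype(np.uint8)*b;h[:140]=0;h[215:]=0;print("handle",rect(h,.049),P[...,2][h>0].max())
E
python3 lid.py
```

```text
[0.48232079 0.2254049  0.19840267] [-3.13815430e+00 -1.22350811e-03  1.74597980e+00]
plate ((479.8872375488281, 228.13693237304688), (115.36983489990234, 186.21847534179688), 10.671910285949707)
handle ((480.8482666015625, 229.29855346679688), (11.6602144241333, 44.83641052246094), 10.020057678222656) 0.050958519163603444
```

```bash
python3 plan.py .481 .2275 .022 100.1
```

```text
rot [-0.003 -0.001 -0.001] cm [ 0.21 -0.03 17.64] rows 3.5 t 1.8
```

Emit:
move_arm(
  deltas=[0,0,0,0.2,0,5,-1,0,0,0,0.2,0,10,-1,0,0,0,0.2,0,14,-1,0,0,0,0.2,0,17,-1,0,0,0,0.2,0,17.6,-1,0,0,0,0.2,0,17.6,0.5,0,0,0,0.2,0,17.6,1,0,0,0,0.2,0,17.6,1],
)

```text
time: 2.6
tool_pos: [0.4836, 0.2232, 0.0276]
ee_rot: [3.137, -0.001, 1.74]
wrist_force: [-0.2, -0.1, -1.0]
width: 0.0734
finger_force: 0.0
```

Emit:
move_arm(
  deltas=[0,0,0,0,0,0,1,0,0,0,0,0,0,1,0,0,0,0,0,0,1,0,0,0,0,0,0,1],
)

```text
time: 3.0
tool_pos: [0.4818, 0.2228, 0.0252]
ee_rot: [3.141, 0.0, 1.74]
wrist_force: [-0.2, 0.8, -0.5]
width: 0.0415
finger_force: 0.0
```

Emit:
move_arm(
  deltas=[0,0,0,0.4,0,0.3,1,0,0,0,0.4,0,0.3,1,0,0,0,0.4,0,0.3,1,0,0,0,0.4,0,0.3,1,0,0,0,0.4,0,0.3,1,0,0,0,0.4,0,0.3,1,0,0,0,0.4,0,0.3,1],
)

```text
time: 3.7
tool_pos: [0.4809, 0.2266, 0.0218]
ee_rot: [-3.141, 0.0, 1.74]
wrist_force: [0.4, 0.5, -1.0]
width: 0.0114
finger_force: 30.0
```

```bash
python3 plan.py .481 .2275 .12 100; python3 -c "
from h import *;print(robot.get_obs())"
```

```text
rot [-0.     0.    -0.006] cm [ 0.08  0.02 -9.82] rows 2.0 t 3.7
{'time': 3.7, 'joint_positions': array([ 3.33762435e-01,  1.57764430e-01,  1.66823611e+00, -1.97719832e-05,
        1.31594009e+00,  1.64838278e-01]), 'qvel': array([-0.0002872 ,  0.00033181, -0.0016749 , -0.00124098,  0.00231244,
        0.0024944 ]), 'joint_torque': array([-8.85025389e-02, -3.47768354e+01, -2.78546458e+01,  1.93996774e-02,
        7.13713467e-02,  3.43915621e-03]), 'tool_pos': array([0.48090143, 0.22664367, 0.02177936]), 'ee_rot': array([-3.14125254e+00,  7.59722031e-05,  1.73972548e+00]), 'wrist_force': array([ 0.37065241,  0.50291284, -0.97786142]), 'wrist_torque': array([ 0.05989612, -0.14550394,  0.02924342]), 'finger_force': 29.995434880256653, 'width': 0.011429162884801286}
```

Emit:
move_arm(
  deltas=[0,0,0,0,0,-2,1,0,0,0,0,0,-5,1,0,0,0,0,0,-9,1,0,0,0,0,0,-13,1,0,0,0,0,0,-16,1,0,0,0,0,0,-16,1],
)

```text
time: 4.3
tool_pos: [0.4837, 0.2276, 0.1876]
ee_rot: [3.131, -0.002, 1.74]
wrist_force: [0.4, 0.0, -1.6]
width: 0.0115
finger_force: 30.0
```

```bash
python3 plan.py .5035 -.2268 .18 87.8;python3 -c "
from h import *;o=robot.get_obs();print(o['width'],o['wrist_force'],o['wrist_torque'])"
```

```text
rot [ 0.01  -0.003  0.207] cm [-45.12  -5.69   0.62] rows 9.1 t 4.3
0.011490631984169254 [ 0.44786506  0.04078594 -1.56604686] [ 0.00054974 -0.12452753 -0.0325049 ]
```

Emit:
move_arm(
  deltas=[0,0,0.02,-3,-0.4,0,1,0,0,0.05,-7,-0.9,0,1,0,0,0.08,-11.5,-1.5,0,1,0,0,0.1,-16,-2,0,1,0,0,0.12,-20.5,-2.6,0,1,0,0,0.14,-25,-3.2,0,1,0,0,0.16,-29.5,-3.7,0,1,0,0,0.18,-34,-4.3,0,1],
)

```text
time: 5.1
tool_pos: [0.4945, -0.1172, 0.1793]
ee_rot: [-3.138, -0.001, 1.559]
wrist_force: [0.2, -0.1, -2.2]
width: 0.0119
finger_force: 30.0
```

```bash
python3 plan.py .5035 -.2268 .16 87.8;python3 -c "
from h import *;o=robot.get_obs();print(o['width'],o['wrist_force'],o['wrist_torque'],o['tool_pos'])"
```

```text
rot [-0.004 -0.001  0.026] cm [-10.95   1.04   1.91] rows 2.2 t 5.1
0.011860672728111702 [ 0.22860529 -0.05448009 -2.18266576] [-0.03919798 -0.12688251  0.00298152] [ 0.49451937 -0.11716239  0.17928276]
```

Emit:
move_arm(
  deltas=[0,0,0.01,-4,0.4,0.5,1,0,0,0.02,-7,0.7,1,1,0,0,0.026,-9.5,1,1.5,1,0,0,0.026,-10.8,1,1.9,1,0,0,0.026,-10.8,1,1.9,1,0,0,0.026,-10.8,1,1.9,1,0,0,0.026,-10.8,1,1.9,1,0,0,0.026,-10.8,1,1.9,1],
)

```text
time: 5.9
tool_pos: [0.5049, -0.2226, 0.1635]
ee_rot: [3.141, 0.0, 1.536]
wrist_force: [0.2, -0.2, -1.4]
width: 0.0118
finger_force: 30.0
```

```bash
python3 plan.py .5035 -.2268 .16 87.8;python3 - <<'E'
from h import *
o=robot.get_obs();print(o['width'],o['wrist_force'],o['tool_pos'],o['ee_rot'])
import pickle
a=snap("top");b=snap("wrist");c=snap("side");pickle.dump((a,b,c),open("hov.pkl","wb"))
t=cv2.resize(a["image"][150:310,220:420],None,fx=2,fy=2);d=c["image"][100:260,220:420];d=cv2.resize(d,None,fx=2,fy=2)
cv2.imwrite("pics/hov.png",np.vstack([np.hstack([t,d])])[...,::-1])
E
```

```text
rot [0.001 0.    0.003] cm [-0.42 -0.13  0.35] rows 0.1 t 5.9
0.0117647714147258 [ 0.20327314 -0.17586792 -1.4490319 ] [ 0.50490857 -0.22262875  0.16351803] [3.14076071e+00 1.83938748e-04 1.53551861e+00]
```

View pics/hov.png

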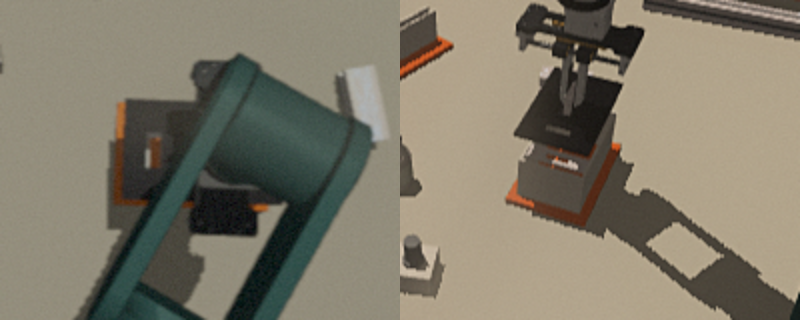

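The top and side views show the lid hovering level over the chamber, with its slot towards the bridge. The wrist camera should see through the slot.

```bash
python3 - <<'E'
import pickle,cv2,numpy as np
a,b,c=pickle.load(open("hov.pkl","rb"))
im=np.clip(b["image"][20:270,120:400].astype(float)*1.6,0,255).astype(np.uint8)
cv2.imwrite("pics/hw.png",cv2.resize(im,None,fx=2.4,fy=2.4,interpolation=cv2.INTER_CUBIC)[...,::-1])
E
```

```text
(no output)
```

View pics/hw.png

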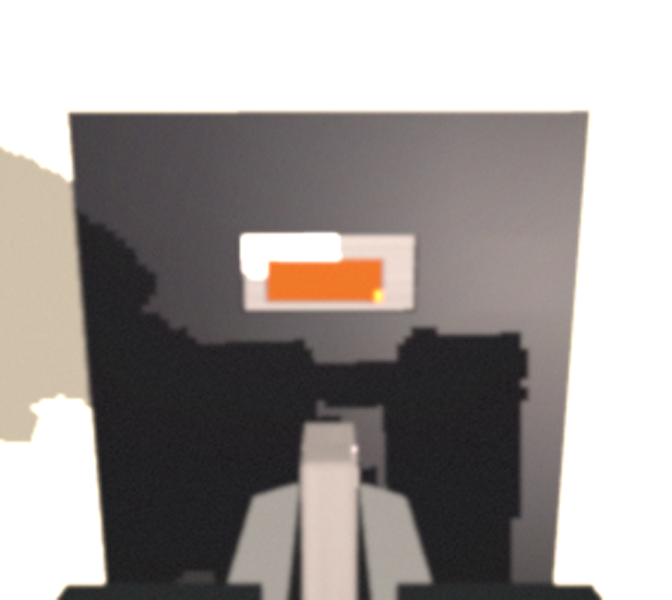

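The lid slot spans crop (240..416, 233..311), which puts its centre at image (256.7,133.3). The bridge slot, showing orange through it, is centred at (255.4,136.7). Next I'll work out the offset.

```bash
python3 - <<'E'
import pickle
from h import *
a,b,c=pickle.load(open("hov.pkl","rb"))
o=b["T"]
t=np.array([0.50490857,-0.22262875,0.16351803])
l=onz(b,np.array([256.7]),np.array([133.3]),.1547)[0];g=onz(b,np.array([255.4]),np.array([136.7]),.091)[0]
print("lid slot",l,"bridge slot",g)
for p,z in((np.array([[240,233],[416,311]]),.1547),(np.array([[267,258],[383,302]]),.091)):
    q=onz(b,120+p[:,0]/2.4,20+p[:,1]/2.4,z);print(np.abs(q[1]-q[0]))
ang=np.radians(87.8);e=np.array([np.cos(ang),np.sin(ang)])
print("rim-based bridge",np.array([.5035,-.2268])+.058*e,"lid slot by tool",t[:2]+.058*e)
# plate corners (crop front corners)
q=onz(b,120+np.array([70,588])/2.4,20+np.array([112,112])/2.4,.1547);print(q,np.degrees(np.arctan2(*(q[0]-q[1])[1::-1])))
m=(np.abs(cv2.cvtColor(b["image"],cv2.COLOR_RGB2HSV)[...,0].astype(int)-10)<8)
E
python3 -c "
from h import *;o=robot.get_obs();print(o['tool_pos'],o['ee_rot'])"
```

```text
lid slot [ 0.50766979 -0.16326644  0.1547    ] bridge slot [ 0.5065183  -0.16961688  0.091     ]
[0.04151458 0.01988265 0.        ]
[0.03680125 0.01528284 0.        ]
rim-based bridge [ 0.50572649 -0.16884275] lid slot by tool [ 0.50713506 -0.1646715 ]
[[ 0.45010306 -0.12530686  0.1547    ]
 [ 0.56825432 -0.12946005  0.1547    ]] 177.98679751526728
[ 0.50489364 -0.22311618  0.16349703] [3.14075921e+00 4.07681364e-04 1.53495810e+00]
```

Emit:
move_arm(
  deltas=[0,0,0,-0.5,-0.1,1,1,0,0,0,-0.5,-0.1,2,1,0,0,0,-0.5,-0.1,3,1,0,0,0,-0.5,-0.1,4,1,0,0,0,-0.5,-0.1,4.5,1,0,0,0,-0.5,-0.1,4.5,1,0,0,0,-0.5,-0.1,4.5,1],
)

```text
time: 6.75
tool_pos: [0.5036, -0.2288, 0.118]
ee_rot: [3.141, 0.0, 1.534]
wrist_force: [-1.0, -0.3, -1.5]
width: 0.0117
finger_force: 30.0
```

```bash
python3 - <<'E'
import pickle
from h import *
o=robot.get_obs();print(o["tool_pos"],o["ee_rot"],o["wrist_force"])
b=snap("wrist");pickle.dump((o,b),open("hov2.pkl","wb"))
im=np.clip(b["image"][70:220,160:360].astype(float)*1.6,0,255).astype(np.uint8)
cv2.imwrite("pics/hw2.png",cv2.resize(im,None,fx=4,fy=4,interpolation=cv2.INTER_CUBIC)[...,::-1])
E
```

```text
[ 0.50355203 -0.22876945  0.11804315] [3.14146042e+00 1.14206121e-04 1.53382771e+00] [-1.01806706 -0.30280736 -1.47984095]
```

View pics/hw2.png

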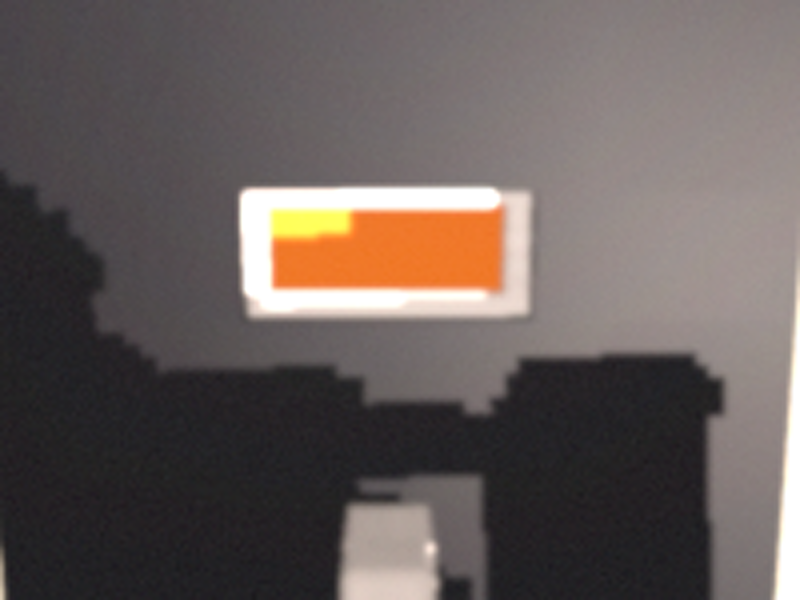

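Lid slot centre is at crop (385.5,253) and bridge slot centre at (387,250), so they are nearly concentric.

```bash
python3 - <<'E'
import pickle
from h import *
o,b=pickle.load(open("hov2.pkl","rb"));z=o["tool_pos"][2]-.0088
print(onz(b,np.array([256.4]),np.array([133.25]),z)-onz(b,np.array([256.75]),np.array([132.5]),.091),z)
E
python3 plan.py .5036 -.2288 .1058 87.8
```

```text
[[-0.00018966  0.00062418  0.01824315]] 0.10924315496812143
rot [0.001 0.001 0.001] cm [ 0.01 -0.02  1.26] rows 0.3 t 6.8
```

Emit:
move_arm(
  deltas=[0,0,0,0,0,0.4,1,0,0,0,0,0,0.7,1,0,0,0,0,0,1.0,1,0,0,0,0,0,1.2,1,0,0,0,0,0,1.3,1,0,0,0,0,0,1.3,1,0,0,0,0,0,1.3,1],
)

```text
time: 7.5
tool_pos: [0.5034, -0.2287, 0.1057]
ee_rot: [3.141, 0.0, 1.534]
wrist_force: [-2.4, 1.6, 3.7]
width: 0.0116
finger_force: 30.0
```

Emit:
move_arm(
  deltas=[0,0,0,0,0,0,-1,0,0,0,0,0,0,-1,0,0,0,0,0,0,-1,0,0,0,0,0,-2,-1,0,0,0,0,0,-6,-1,0,0,0,0,0,-10,-1,0,0,0,0,0,-12,-1,0,0,0,0,0,-12,-1],
)

```text
time: 8.3
tool_pos: [0.5053, -0.2298, 0.2293]
ee_rot: [3.134, 0.004, 1.534]
wrist_force: [0.3, 0.2, 0.4]
width: 0.0721
finger_force: 0.0
```

```bash
python3 - <<'E'
import pickle
from h import *
o=robot.get_obs();print(o["tool_pos"],o["width"])
b=snap("wrist");pickle.dump((o,b),open("seat.pkl","wb"))
P=cloud(b);im=b["image"]
dark=(im.max(2)<70)&(abs(P[...,2]-.097)<.015)
p=P[dark];A=np.c_[p[:,:2]-p[:,:2].mean(0),np.ones(len(p))];print("plane",np.linalg.lstsq(A,p[:,2],rcond=None)[0],len(p))
c=np.clip(im[60:210,160:360].astype(float)*1.6,0,255).astype(np.uint8)
cv2.imwrite("pics/seat.png",cv2.resize(c,None,fx=4,fy=4,interpolation=cv2.INTER_CUBIC)[...,::-1])
E
python3 plan.py .646 .225 .20 67.7
```

```text
[ 0.50527256 -0.2297887   0.22931049] 0.07208666237163848
plane [0.00088411 0.00059524 0.09662335] 17849
rot [0.004 0.001 0.352] cm [45.92 12.47  2.6 ] rows 9.5 t 8.35
```

View pics/seat.png

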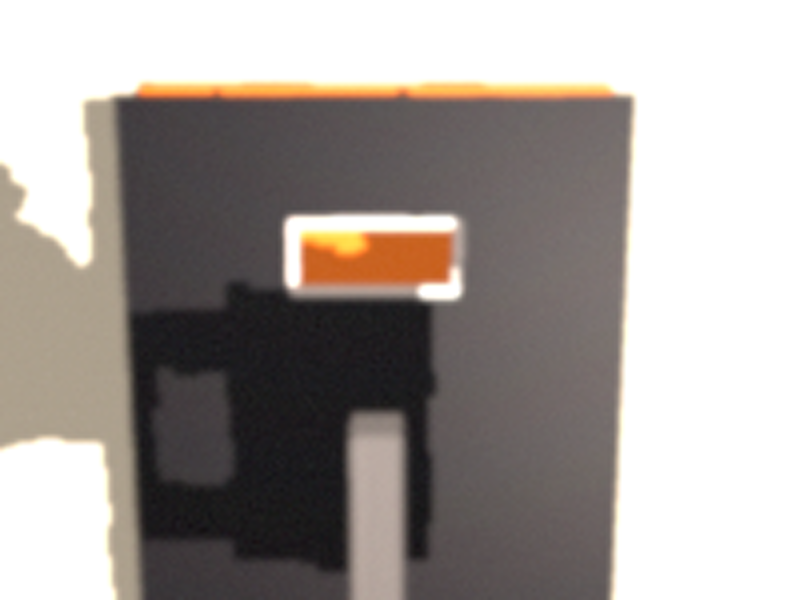

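Depth gives a lid plane at z=0.0966 with near-zero tilt, so it is seated, and the slots are concentric (about crop (375,257)). On to the key.

Emit:
move_arm(
  deltas=[0,0,0.04,5,1.3,1,-1,0,0,0.08,10,2.6,1,-1,0,0,0.13,15,4,1,-1,0,0,0.17,20,5.4,1,-1,0,0,0.21,25,6.8,1,-1,0,0,0.25,30,8.1,1,-1,0,0,0.28,35,9.5,1.5,-1,0,0,0.31,39,10.6,2,-1],
)

```text
time: 9.15
tool_pos: [0.6216, 0.1537, 0.2026]
ee_rot: [-3.138, 0.002, 1.223]
wrist_force: [1.3, -0.8, 0.2]
width: 0.0941
finger_force: 0.0
```

```bash
python3 plan.py .646 .22 .19 67.7
```

```text
rot [-0.003  0.002  0.041] cm [7.07 0.04 1.24] rows 1.4 t 9.15
```

Emit:
move_arm(
  deltas=[0,0,0.04,3,0,0.5,-1,0,0,0.04,5,0,1,-1,0,0,0.04,6.5,0,1,-1,0,0,0.04,6.5,0,1,-1,0,0,0.04,6.5,0,1,-1,0,0,0.04,6.5,0,1,-1,0,0,0.04,6.5,0,1,-1],
)

```text
time: 9.85
tool_pos: [0.6444, 0.2115, 0.1965]
ee_rot: [3.14, -0.0, 1.182]
wrist_force: [0.5, -0.0, -1.2]
width: 0.0941
finger_force: 0.0
```

```bash
cat > key.py <<'E'
from h import *
import pickle
o=robot.get_obs();print(o["tool_pos"],o["ee_rot"])
s=snap("wrist");pickle.dump((o,s),open("key.pkl","wb"));save(s,"key.png");P=cloud(s);Z=P[...,2];ok=s["depth"]>0
near=np.hypot(P[...,0]-.646,P[...,1]-.225)<.055
def rect(m,z):
    m=cv2.morphologyEx(m.astype(np.uint8),cv2.MORPH_OPEN,np.ones((3,3)))
    cs,_=cv2.findContours(m,cv2.RETR_EXTERNAL,cv2.CHAIN_APPROX_NONE);c=max(cs,key=cv2.contourArea)[:,0]
    print(c.min(0),c.max(0));return cv2.minAreaRect((onz(s,c[:,0],c[:,1],z)[:,:2]*1000).astype(np.float32))
print("handle top",rect(ok&near&(Z>.074)&(Z<.095),.081), np.median(Z[ok&near&(Z>.074)&(Z<.095)]))
print("stand top",rect(ok&near&(abs(Z-.038)<.01),.036))
E
python3 key.py
```

```text
[0.64443311 0.211529   0.19648461] [ 3.14045312e+00 -3.89493701e-04  1.18203223e+00]
[246 156] [258 197]
handle top ((646.3231811523438, 225.48545837402344), (38.89031219482422, 11.234971046447754), 67.78298950195312) 0.08050294138325709
[223 139] [283 198]
stand top ((646.4378051757812, 224.98341369628906), (63.730960845947266, 63.894107818603516), 67.70631408691406)
```

View pics/key.png

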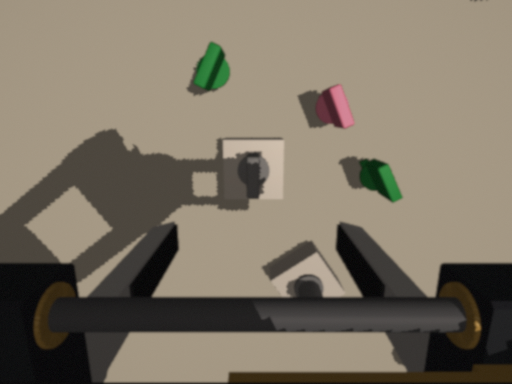

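The wrist view shows the grey T-key at (253,170), upright in the stand and square with the tool, with the look-alikes and plug stand clear of the fingers.

```bash
python3 plan.py .6464 .2252 .046 67.7
```

```text
rot [ 0.001 -0.     0.001] cm [ 1.32 -0.34 15.04] rows 3.0 t 9.9
```

Emit:
move_arm(
  deltas=[0,0,0,1.3,-0.3,3,-1,0,0,0,1.3,-0.3,7,-1,0,0,0,1.3,-0.3,11,-1,0,0,0,1.3,-0.3,13.5,-1,0,0,0,1.3,-0.3,14.8,-0.5,0,0,0,1.3,-0.3,14.8,0,0,0,0,1.3,-0.3,14.8,0,0,0,0,1.3,-0.3,14.8,0],
)

```text
time: 10.7
tool_pos: [0.6481, 0.2264, 0.0506]
ee_rot: [3.138, -0.003, 1.184]
wrist_force: [0.2, 0.5, 0.2]
width: 0.0651
finger_force: 0.0
```

```bash
python3 plan.py .6464 .2252 .046 67.7
```

```text
rot [ 0.004 -0.003  0.002] cm [-0.17 -0.11  0.46] rows 0.1 t 10.7
```

Emit:
move_arm(
  deltas=[0,0,0,-0.1,-0.1,0.3,0,0,0,0,-0.1,-0.1,0.3,0,0,0,0,-0.1,-0.1,0.3,0],
)

```text
time: 11.0
tool_pos: [0.6452, 0.2256, 0.0451]
ee_rot: [3.141, -0.0, 1.184]
wrist_force: [-0.3, -0.3, -0.8]
width: 0.0471
finger_force: 0.0
```

```bash
python3 plan.py .6464 .2252 .046 67.7
```

```text
rot [ 0.001 -0.     0.002] cm [ 0.01  0.13 -0.09] rows 0.0 t 11.0
```

Emit:
move_arm(
  deltas=[0,0,0,0,0.1,-0.1,1,0,0,0,0,0.1,-0.1,1,0,0,0,0,0.1,-0.1,1,0,0,0,0,0.1,-0.1,1,0,0,0,0,0.1,-0.1,1,0,0,0,0,0.1,-0.1,1],
)

```text
time: 11.6
tool_pos: [0.646, 0.2252, 0.0455]
ee_rot: [-3.142, 0.0, 1.184]
wrist_force: [0.5, -0.8, -0.7]
width: 0.0118
finger_force: 30.0
```

```bash
python3 plan.py .6464 .2252 .046 67.7
```

```text
rot [-0.     0.     0.002] cm [ 0.02  0.04 -0.05] rows 0.0 t 11.6
```

Emit:
move_arm(
  deltas=[0,0,0,0,0,-1,1,0,0,0,0,0,-3,1,0,0,0,0,0,-6,1,0,0,0,0,0,-10,1,0,0,0,0,0,-14,1,0,0,0,0,0,-16,1,0,0,0,0,0,-16,1],
)

```text
time: 12.3
tool_pos: [0.648, 0.2257, 0.2119]
ee_rot: [3.133, -0.006, 1.184]
wrist_force: [0.0, -0.3, -0.8]
width: 0.0111
finger_force: 30.0
```

```bash
python3 plan.py .506 -.169 .21 -2.2; python3 - <<'E'
import pickle
from h import *
for f in("hov2","seat"):
    o,b=pickle.load(open(f+".pkl","rb"))
    c=(256.75,132.5) if f=="hov2" else (254.,124.5)
    print(f,onz(b,np.array([c[0]]),np.array([c[1]]),.091))
E
```

```text
rot [ 0.004 -0.01   1.222] cm [-41.91   1.75  -0.05] rows 8.4 t 12.3
hov2 [[ 0.50640507 -0.16984367  0.091     ]]
seat [[ 0.50660056 -0.17010225  0.091     ]]
```

Emit:
move_arm(
  deltas=[0,0,0.12,-3,0.1,0,1,0,0,0.26,-7,0.3,0,1,0,0,0.4,-11.5,0.5,0,1,0,0,0.54,-16,0.7,0,1,0,0,0.68,-21,0.9,0,1,0,0,0.82,-26,1.1,0,1,0,0,0.96,-31,1.3,0,1,0,0,1.08,-36,1.5,0,1],
)

```text
time: 13.1
tool_pos: [0.5222, -0.1151, 0.2036]
ee_rot: [-3.141, 0.003, 0.099]
wrist_force: [0.9, -0.0, -0.2]
width: 0.0121
finger_force: 30.0
```

```bash
python3 plan.py .5063 -.1697 .165 -2.2
```

```text
rot [-0.001  0.003  0.137] cm [-2.11  5.28  3.86] rows 1.4 t 13.1
```

Emit:
move_arm(
  deltas=[0,0,0.06,-1,2.5,1,1,0,0,0.11,-2,4.2,2.4,1,0,0,0.137,-2,5.1,3.6,1,0,0,0.137,-2,5.1,3.6,1,0,0,0.137,-2,5.1,3.6,1,0,0,0.137,-2,5.1,3.6,1,0,0,0.137,-2,5.1,3.6,1],
)

```text
time: 13.8
tool_pos: [0.5102, -0.1657, 0.1704]
ee_rot: [3.141, -0.001, -0.031]
wrist_force: [1.1, -0.8, -0.9]
width: 0.0119
finger_force: 30.0
```

```bash
python3 plan.py .5063 -.1697 .148 -2.2;python3 - <<'E'
from h import *
import pickle
o=robot.get_obs();w=snap("wrist");s=snap("side");pickle.dump((o,w,s),open("ins.pkl","wb"))
a=cv2.resize(w["image"][60:260,130:380],None,fx=1.6,fy=1.6,interpolation=cv2.INTER_CUBIC)
b=cv2.resize(s["image"][130:210,255:355],None,fx=4,fy=4,interpolation=cv2.INTER_CUBIC)
cv2.imwrite("pics/ins.png",np.clip(np.hstack([a,b])*1.4,0,255).astype(np.uint8)[...,::-1])
E
```

```text
rot [ 0.    -0.001  0.007] cm [-0.39  0.41  2.24] rows 0.5 t 13.8
```

View pics/ins.png

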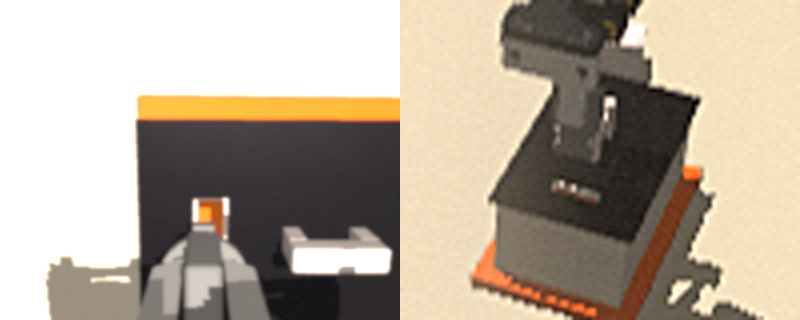

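The wrist view shows the lid slot just ahead of the key at crop (210,215), and the side view shows the key hanging above the slot at about (575,188). I'll correct the xy position and go lower.

Emit:
move_arm(
  deltas=[0,0,0.007,-0.4,0.4,1,1,0,0,0.007,-0.4,0.4,2,1,0,0,0.007,-0.4,0.4,2.2,1,0,0,0.007,-0.4,0.4,2.2,1,0,0,0.007,-0.4,0.4,2.2,1],
)

```text
time: 14.4
tool_pos: [0.5053, -0.1704, 0.1475]
ee_rot: [3.142, 0.0, -0.04]
wrist_force: [0.5, -1.0, -0.4]
width: 0.0119
finger_force: 30.0
```

```bash
python3 plan.py .5063 -.1697 .138 -2.2
```

```text
rot [ 0.     0.    -0.002] cm [ 0.09 -0.08  0.95] rows 0.2 t 14.4
```

Lower the foot to just inside the lid slot and watch the force.

Emit:
move_arm(
  deltas=[0,0,0,0.1,-0.1,0,1,0,0,0,0.1,-0.1,0,1,0,0,0,0.1,-0.1,0.5,1,0,0,0,0.1,-0.1,1.0,1,0,0,0,0.1,-0.1,1.5,1,0,0,0,0.1,-0.1,2,1,0,0,0,0.1,-0.1,2.1,1,0,0,0,0.1,-0.1,2.1,1],
)

```text
time: 15.2
tool_pos: [0.5062, -0.1693, 0.1261]
ee_rot: [-3.141, 0.001, -0.04]
wrist_force: [-0.1, 0.2, -1.2]
width: 0.0121
finger_force: 30.0
```

```bash
python3 plan.py .5063 -.1697 .1068 -2.2
```

```text
rot [-0.     0.001 -0.002] cm [0.02 0.04 1.93] rows 0.4 t 15.2
```

Emit:
move_arm(
  deltas=[0,0,0,0,0,0.3,1,0,0,0,0,0,0.7,1,0,0,0,0,0,1.1,1,0,0,0,0,0,1.5,1,0,0,0,0,0,1.8,1,0,0,0,0,0,1.9,1,0,0,0,0,0,1.9,1],
)

```text
time: 15.9
tool_pos: [0.5062, -0.1694, 0.1073]
ee_rot: [-3.142, 0.0, -0.04]
wrist_force: [0.0, -0.1, -0.1]
width: 0.0116
finger_force: 30.0
```

```bash
python3 plan.py .5063 -.1697 .1073 87.8
```

```text
rot [-0.     0.    -1.573] cm [0.01 0.03 0.  ] rows 10.5 t 15.9
```

Emit:
move_arm(
  deltas=[0,0,-0.05,0,0,0,1,0,0,-0.15,0,0,0,1,0,0,-0.25,0,0,0,1,0,0,-0.35,0,0,0,1,0,0,-0.45,0,0,0,1,0,0,-0.55,0,0,0,1,0,0,-0.65,0,0,0,1,0,0,-0.75,0,0,0,1],
)

```text
time: 16.7
tool_pos: [0.5065, -0.1695, 0.1079]
ee_rot: [3.141, -0.0, 0.714]
wrist_force: [0.4, -0.3, -0.2]
width: 0.0119
finger_force: 30.0
```

```bash
python3 plan.py .5063 -.1696 .1073 87.8
```

```text
rot [ 0.001  0.    -0.818] cm [-0.03 -0.01  0.06] rows 5.5 t 16.7
```

Emit:
move_arm(
  deltas=[0,0,-0.12,0,0,0,1,0,0,-0.24,0,0,0,1,0,0,-0.36,0,0,0,1,0,0,-0.48,0,0,0,1,0,0,-0.6,0,0,0,1,0,0,-0.7,0,0,0,1,0,0,-0.8,0,0,0,1,0,0,-0.82,0,0,0,1],
)

```text
time: 17.5
tool_pos: [0.5065, -0.1695, 0.1079]
ee_rot: [3.141, 0.0, 1.531]
wrist_force: [-0.5, 0.9, -1.2]
width: 0.0117
finger_force: 30.0
```

```bash
python3 plan.py .5063 -.1696 .1063 87.8
```

```text
rot [ 0.     0.    -0.002] cm [-0.01 -0.02  0.16] rows 0.0 t 17.5
```

Emit:
move_arm(
  deltas=[0,0,-0.002,0,0,0.05,1,0,0,-0.002,0,0,0.1,1,0,0,-0.002,0,0,0.15,1,0,0,-0.002,0,0,0.15,1,0,0,-0.002,0,0,0.15,1],
)

```text
time: 18.0
tool_pos: [0.5065, -0.1695, 0.1064]
ee_rot: [3.141, 0.0, 1.531]
wrist_force: [-0.6, -0.1, 2.7]
width: 0.0118
finger_force: 30.0
```

Emit:
move_arm(
  deltas=[0,0,0,0,0,0,-0.3,0,0,0,0,0,0,-0.3,0,0,0,0,0,0,-0.3,0,0,0,0,0,0,-0.3,0,0,0,0,0,-1,-0.3,0,0,0,0,0,-4,-0.3,0,0,0,0,0,-8,-0.3,0,0,0,0,0,-11,-0.3],
)

```text
time: 18.8
tool_pos: [0.5068, -0.1696, 0.2193]
ee_rot: [3.139, 0.001, 1.532]
wrist_force: [0.6, -0.8, 0.1]
width: 0.0612
finger_force: 0.0
```

Emit:
move_arm(
  deltas=[0,0,0,-6,0,-2,-0.3,0,0,0,-6,0,-2,-0.3,0,0,0,-6,0,-2,-0.3,0,0,0,-6,0,-2,-0.3,0,0,0,-6,0,-2,-0.3],
)

```text
time: 19.3
tool_pos: [0.5037, -0.2281, 0.235]
ee_rot: [-3.14, -0.002, 1.533]
wrist_force: [-0.3, -0.7, 0.0]
width: 0.0615
finger_force: 0.0
```

```bash
python3 - <<'E'
from h import *
o=robot.get_obs();print(o["tool_pos"],o["width"])
s=snap("wrist");P=cloud(s);Z=P[...,2];ok=s["depth"]>0;im=s["image"]
near=np.hypot(P[...,0]-.5063,P[...,1]+.1696)<.032
def rect(m,z):
    m=cv2.morphologyEx(m.astype(np.uint8),cv2.MORPH_OPEN,np.ones((3,3)))
    cs,_=cv2.findContours(m,cv2.RETR_EXTERNAL,cv2.CHAIN_APPROX_NONE);c=max(cs,key=cv2.contourArea)[:,0]
    return cv2.minAreaRect((onz(s,c[:,0],c[:,1],z)[:,:2]*1000).astype(np.float32))
m=ok&near&(Z>.134)&(Z<.155);print("handle",rect(m,.142),np.median(Z[m]))
d=(im.max(2)<70)&(abs(Z-.097)<.012);p=P[d];A=np.c_[p[:,:2]-p[:,:2].mean(0),np.ones(len(p))];print("plane",np.linalg.lstsq(A,p[:,2],rcond=None)[0],len(p))
E
```

```text
[ 0.50366082 -0.22811182  0.23496756] 0.061459648587648734
handle ((507.0239562988281, -170.30633544921875), (39.11384201049805, 10.981654167175293), 87.82048797607422) 0.14155008220076215
plane [0.00081405 0.00067556 0.09666044] 16341
```

The key handle is upright with its top at z=0.1416 (0.142 expected) and lies at 87.8°, square across the slot. The lid is flat and seated, so I'm handing in the job.

```bash
python3 -c "
from bench import robot;print(robot.close_job())"
```

```text
the job is handed in; nothing more can be done
None
```

I handed the job in at about 19 s: the lid measured flat and seated on the chamber, and the T-key upright, quarter-turned square across the slot and released with its collar on the lid. I didn't touch the plug, bottle or offcut, and no verdict came back.

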